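Load the jar mill and set its timer

ROBOT

A 6-joint arm with a two-finger parallel gripper is mounted at the origin on a cart in front of the work surface, level with it; the furniture and walls round the work are solid. World frame = base frame: x ahead of the robot, y to its left, z up, the work surface at z = 0. Lengths are in m, angles in rad, forces in N, time in s.
With the tool pointing down it reaches from about 0.3 to 0.775 m from the base axis. Payload 14.6 kg.
Tool frame: the origin (TCP) lies on the centre line of the jaws, within the pads' length; the fingertips stand 14 mm ahead of it and the grasp point (between the pads) lies 5 mm behind it; x points along the fingers, y is the direction in which the jaws open and shut, and the axes are right-handed (so a half turn about x gives the same grasp; the last joint's range is limited). The gripper opens to 94 mm and grips with 3 to 60 N. Pads are 16 mm wide; open, the fingers measure 119 mm over their backs; the gripper's body (75 mm by 177 mm) begins 78 mm behind the grasp point.
Start: joints at [1.223, 0.3, 1.521, -0, 1.321, -0.067], TCP at [0.152, 0.528, 0.219] pointing down, gripper open.
Joint ranges: [-3.03, 3.03], [-0.79, 2.21], [0.23, 2.52], [-1.04, 4.18], [0, 3.07], [-2.55, 2.55]. Speed limits (rad/s): [2.22, 2.22, 2.57, 3.14, 3.14, 3.14].

INTERFACE

Orientations are given as [roll, pitch, yaw] about the fixed x, y, z axes, in that order (R = Rz(yaw) Ry(pitch) Rx(roll)).
In Python, from station import * gives the robot as it stands. The module is installed in compiled form; this text tells all that it offers.
- The arm moves only by the shell command python3 -m handwheel 'ROWS' [FORCE]. ROWS is JSON, a list of rows, each a list of 3 entries, a list of its own where there are three numbers: the shift along the tool's x, y, z in mm, then the turn about the tool's x in rad, then the gripper command: -1 is fully open, 1 is shut, values between are in proportion. In form: [[[dx, dy, dz], spin, gripper], ...]. A call has exactly 5 rows; each row is the pose to reach, as a shift and turn from the pose measured when the call began, along the tool's axes at that moment; what a row does not reach only later rows make up. A row lasts 1/10 s, in which the tool goes at most 50 mm and 8.59 degrees, less where a joint would pass 70% of its speed; a pose out of reach is approached as far as the arm can. A call with a gripper value outside its range is refused whole. The fingers move at their own pace and stop on an object; FORCE is the grip in N (left out, the last holds). Time passes only in rows, so rows that repeat a pose let the fingers close, or fill a call up. It gives the time, the measured TCP pose, the force and the opening at its end, in the units of the state.
- get_obs(): the state, without advancing time (a new reading comes with each control period).
- camera(name): name is "scene" or "top" or "wrist"; returns (picture, depth): 384x512x3 uint8, blue, green, red; 384x512 float32, m along the optical axis (not along the pixel's ray), 0 where there is no reading.
- camera_info(name): a dict with "fx", "fy", "cx", "cy" (pixels), "extrinsics" (4x4, takes a point from camera to world coordinates). Camera axes: x right, y down, z forward; pixel columns grow to the right and rows downward; lengths in m; the calibration is good to about 2 mm. A picture is of the moment at which its call begins: read the wrist's pose just before it. camera_info takes no time and is no camera call; for the wrist camera it gives the pose at the moment of the call.
- hand_in(): hands the job in, once; it reports no verdict.
The state is a dict: "time_s": time; "qpos": joint angles; "joint_vel": joint speeds; "tau": joint torques, N m; "ee_pos": TCP position; "eef_rot": TCP orientation; "force": force on the tool from outside, world axes, zero at the start; "moment": the same for the moment, N m; "grip_width": finger opening in m.
Only numpy, scipy, OpenCV 4.12 (cv2) and the standard library are available. Lean on these libraries where they do the work, as an engineer would, in place of code of your own. Each camera call takes 0.05 s, during which the arm holds its last target. There are 200 camera calls.

TASK

Get the jar mill ready to run: lay the upright milling jar on its side in the wooden rest and let go, then take it again from above and lay it lengthwise on the mill's two rollers, between the fixed bumper and the sliding end stop. With a fingertip, roll the edge wheel until the stop leaves the jar almost no end play, then turn only the inner timer knob until its white pointer is on the green mark, without shifting the outer speed ring. Do not drop the jar, and leave the cup, spoon and loose clay animals where they are.

Things in the scene. Friction and masses are not known exactly. Their poses are not given: they have to be found in the camera images.
- jar: White porcelain milling jar with a blue band and a steel lid, rigid and shut, about 0.33 kg. Body: cylinder 62 mm in diameter, 95 mm long; the lid adds a 44 mm disc 15 mm long, so 110 mm overall. Origin: centre of its underside; z runs along its long axis towards the lid. It starts upright on the table.
- jar_mid (a point): Point on the jar's long axis, half way (55 mm) between underside and lid top; close to its centre of mass.
- jar_rest: Low pale wooden jar rest, fixed: plank 110 (x) by 100 (y) by 10 mm, with two V-notched cheeks 10 mm thick across it at x = -38 and +38 mm, 92 mm wide and 48 mm tall, V faces at 45 degrees with the apex 14 mm above the table. The jar lies in the Vs with its axis along the rest's x axis, either way round, and cannot roll; fingers go down between the cheeks, which stand 66 mm apart. Origin: underside centre.
- rest_axis (a point): Point over the middle of the rest where the axis of a jar lying in the Vs passes (58 mm above the table). The jar's 95 mm body is centred here when both cheeks carry it evenly, its bottom end at 47 mm to one side.
- mill: Bench jar mill, fixed to the table. Origin: on the table under the middle of the jar bay. Its y axis runs along the two black rubber rollers (26 mm thick, free to turn, axes at x = -27 and +27 mm, 45 mm high), from the white drive housing (at negative y) to the end plate with the fixed bumper (at positive y; plate 104 mm high at most); z is up. The housing spans x -81 to +71 mm, y -205 to -88 mm and its top is 101 mm above the table. Bumper face at y = +67 mm.
- bay (a point): Middle of the jar bay, on the axis of a jar lying on the rollers: 80 mm above the table, x = 0, y = 0 of the mill. Roller tops are 22 mm lower. The bay is 134 mm long between bumper and retracted stop.
- end_stop (a joint): Travel of the sliding end stop (30 mm black disc on a rod) out of the housing towards the bumper, in m: 0 retracted, 0.030 farthest. It slides stiffly only by the edge wheel; with the jar in the bay 0.024 leaves no end play. It pushes the jar along the rollers.
- stop_face (a point): Centre of the stop's face, at jar-axis height; moves with it along the mill's y.
- edge_wheel (a joint): Turn of the ribbed edge wheel, rad, 0 at the start; it drives the end stop by 16 mm per rad. Rolling the wheel's top towards the bumper (mill +y) brings the stop out the same way. It stays where it is left; about 0.5 N at the rim turns it while the stop pushes nothing, about 3 N while it slides the jar along, so press on it with about 10 N and drag sideways.
- wheel_crest (a point): Top of the edge wheel, fixed to the mill. The wheel is 48 mm in diameter and 20 mm wide, its axle along the mill's x; only its top 9 mm stands out of the housing's top, so it can be rolled but not pinched.
- timer_knob (a joint): Angle of the small black inner timer knob, rad, growing clockwise seen from above; 0 at the start of the scale, 1.5 with its white pointer on the green mark. Needs about 0.02 N m; stays where it is left.
- knob_grip (a point): Point on the common vertical axis of both knobs, at the height to grip the inner knob: 134 mm above the table. The inner knob is 27 mm in diameter, with a 31 mm foot up to 123 mm; its top is at 147 mm. The outer ring's top is at 116 mm.
- speed_ring (a joint): Angle of the outer speed ring (grey, 62 mm in diameter, orange pointer), same direction and zero; turns very lightly (0.008 N m). Starts anywhere from 0.4 to 3 and must stay as found.
- ring_mark (a point): The orange pointer on the ring's top, 28 mm from the axis.
- cup: Small biscuit-fired cup, 67 mm wide and 61 mm tall; a bystander. Origin: underside centre.
- fish: Blue clay fish, 82 by 86 by 7 mm, lying on the table; a bystander.
- croc: Green clay crocodile, 110 by 63 by 8 mm, lying on the table; a bystander.
- spoon: Pale plastic spoon, 134 by 63 by 11 mm; a bystander.
- whale: White and blue clay whale, 53 by 86 by 8 mm, lying on the table; a bystander.
Things that resemble listed ones, but are neither listed nor needed, are in the scene too. There is more than one size of the jar; the job needs the smaller.

How it is judged:
By the outcome, as a careful person would: the job done as asked, in the order asked, and still so for the second after the job is handed in, with the robot touching nothing.
It also fails if it takes over 70 s, if anything falls off the work surface, if the arm or the gripper's body presses on something with over 40 N, if the wrist force passes 120 N, or if a joint passes its speed limit or range.

## Working session

There is one attempt and no reset: what is moved stays moved. The work goes in short steps, Python scripts to look and compute and a shell command to move; the robot and the scene stay as the last step left them, time stands still between calls to the robot, and variables do not carry over. Pictures are saved under pics/ and viewed, about 8 in all and at most 12, crops included, and the job is handed in when it is done.

```bash
mkdir -p pics; cat > h.py <<'E'
from station import *
import numpy as np, cv2
from scipy.spatial.transform import Rotation as R
def cloud(name,d,info=None):
    i=info or camera_info(name);v,u=np.mgrid[0:384,0:512]
    P=np.stack([(u-i['cx'])/i['fx']*d,(v-i['cy'])/i['fy']*d,d],-1)
    E=np.array(i['extrinsics']);return P@E[:3,:3].T+E[:3,3]
def snap(name,tag):
    i=camera_info(name);p,d=camera(name);cv2.imwrite(f'pics/{tag}.png',p)
    W=cloud(name,d,i);W[d==0]=np.nan;np.save(f'pics/{tag}.npy',W);return p,W
def tool():
    o=get_obs();return np.array(o['ee_pos']),R.from_euler('xyz',o['eef_rot']).as_matrix()
E
python3 - <<'E'
from h import *
o=get_obs();print(o);print(tool()[1])
a,_=snap('scene','s0');b,_=snap('top','t0')
cv2.imwrite('pics/c0.png',cv2.resize(np.vstack([a,b]),None,fx=.78,fy=.78))
for n in('scene','top','wrist'):print(n,camera_info(n))
E
```

```text
{'time_s': 0.0, 'qpos': array([ 1.22342664e+00,  3.00481116e-01,  1.52159943e+00,  3.53255091e-05,
        1.32072021e+00, -6.66231959e-02]), 'joint_vel': array([-5.03799696e-04, -1.58993722e-03,  1.70673448e-05, -1.19024646e-03,
       -1.67358050e-03,  1.45927170e-03]), 'tau': array([ 1.46595667e-04, -5.31804836e+01, -3.52739775e+01,  7.09120464e-02,
        2.43364874e-02, -8.47310753e-05]), 'ee_pos': array([0.15230838, 0.52822085, 0.21887307]), 'eef_rot': array([-1.66573415,  1.56958774, -1.94648941]), 'force': array([0.95628498, 0.53010009, 0.32263627]), 'moment': array([ 0.0003885 , -0.05095372, -0.02951271]), 'grip_width': 0.09422906895817063}
[[-4.43450932e-04  2.77081145e-01  9.60846420e-01]
 [-1.12429078e-03  9.60845769e-01 -2.77081476e-01]
 [-9.99999270e-01 -1.20314281e-03 -1.14568176e-04]]
scene {'fx': 428.8096211848511, 'fy': 428.8096211848511, 'cx': 255.6227363984742, 'cy': 192.64273722274817, 'extrinsics': array([[ 0.62716321, -0.40717542,  0.6639838 , -0.43025704],
       [-0.77888507, -0.33014419,  0.53323809, -0.77188955],
       [ 0.00208895, -0.85159438, -0.52419715,  0.90563056],
       [ 0.        ,  0.        ,  0.        ,  1.        ]])}
top {'fx': 360.7729802610592, 'fy': 360.7729802610592, 'cx': 252.39750563598076, 'cy': 187.16283301477262, 'extrinsics': array([[-0.13824289, -0.96993232,  0.20030028,  0.38077695],
       [-0.99038791,  0.13631353, -0.02346071,  0.04025575],
       [-0.00454834, -0.20161825, -0.97945362,  1.11325316],
       [ 0.        ,  0.        ,  0.        ,  1.        ]])}
wrist {'fx': 267.5295584439716, 'fy': 267.5295584439716, 'cx': 256.20847430907014, 'cy': 192.47291634922348, 'extrinsics': array([[ 0.27716147,  0.92037372,  0.27585094,  0.07241808],
       [ 0.9608202 , -0.26475687, -0.08202644,  0.55156783],
       [-0.00246154,  0.28777773, -0.95769406,  0.3831119 ],
       [ 0.        ,  0.        ,  0.        ,  1.        ]])}
```

View pics/c0.png

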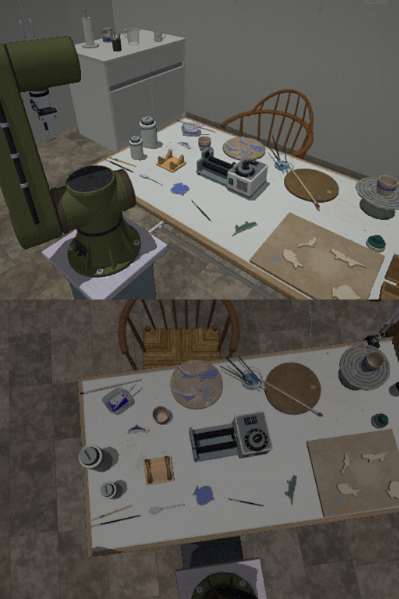

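The combined view (0.78 scale) shows two lidded jars in the top view: a large one at about (93,458) and a small one at (109,490). The rest is at (159,469), and the mill runs from (195,440) to (270,435) with the knob at (257,437). Next I'll enlarge this area and measure it.

```bash
python3 - <<'E'
from h import *
b=cv2.imread('pics/t0.png');W=np.load('pics/t0.npy')
c=cv2.resize(b[110:290,90:360],None,fx=2.9,fy=2.9,interpolation=cv2.INTER_CUBIC);cv2.imwrite('pics/c1.png',c)
# objects with height
m=((W[...,2]>.02)&(W[...,2]<.2)).astype(np.uint8)
n,l,s,ce=cv2.connectedComponentsWithStats(m)
for k in range(1,n):
    if s[k,4]>60:
        P=W[l==k];z=np.nanmax(P[:,2]);T=P[P[:,2]>z-.008]
        print(ce[k].round(),s[k,4],'zmax',z.round(3),'top ctr',((T.max(0)+T.min(0))/2).round(3),'top ext',np.ptp(T,axis=0).round(3),'ext',P.min(0).round(3),P.max(0).round(3))
E
```

```text
[497.  32.] 424 zmax 0.198 top ctr [ 0.979 -0.788  0.194] top ext [0.01  0.009 0.008] ext [ 0.944 -0.828  0.02 ] [ 0.984 -0.782  0.198]
[509.  52.] 70 zmax 0.047 top ctr [ 0.946 -0.892  0.043] top ext [0.025 0.007 0.007] ext [ 0.904 -0.896  0.02 ] [ 0.961 -0.888  0.047]
[467.  86.] 2978 zmax 0.152 top ctr [ 0.812 -0.689  0.148] top ext [0.067 0.067 0.008] ext [ 0.717 -0.781  0.077] [ 0.91  -0.586  0.152]
[316.  97.] 416 zmax 0.106 top ctr [ 0.917 -0.148  0.103] top ext [0.011 0.009 0.007] ext [ 0.789 -0.296  0.021] [ 0.951 -0.125  0.106]
[507. 114.] 133 zmax 0.061 top ctr [ 0.729 -0.818  0.057] top ext [0.032 0.012 0.008] ext [ 0.699 -0.834  0.02 ] [ 0.748 -0.809  0.061]
[150. 126.] 401 zmax 0.071 top ctr [0.869 0.231 0.068] top ext [0.012 0.015 0.007] ext [0.778 0.224 0.02 ] [0.887 0.371 0.071]
[205. 147.] 234 zmax 0.066 top ctr [0.74  0.139 0.062] top ext [0.065 0.066 0.008] ext [0.708 0.107 0.02 ] [0.773 0.172 0.066]
[302. 177.] 4000 zmax 0.152 top ctr [ 0.578 -0.201  0.148] top ext [0.025 0.027 0.008] ext [ 0.527 -0.258  0.02 ] [0.687 0.039 0.152]
[489. 155.] 251 zmax 0.048 top ctr [ 0.604 -0.733  0.044] top ext [0.026 0.028 0.008] ext [ 0.576 -0.757  0.02 ] [ 0.632 -0.706  0.048]
[121. 204.] 1082 zmax 0.156 top ctr [0.597 0.396 0.152] top ext [0.059 0.06  0.008] ext [0.553 0.354 0.021] [0.637 0.437 0.156]
[505. 243.] 126 zmax 0.026 top ctr [ 0.333 -0.705  0.023] top ext [0.059 0.051 0.006] ext [ 0.303 -0.73   0.02 ] [ 0.362 -0.68   0.026]
[141. 245.] 519 zmax 0.114 top ctr [0.472 0.355 0.11 ] top ext [0.042 0.042 0.008] ext [0.442 0.324 0.02 ] [0.502 0.385 0.114]
[441. 242.] 80 zmax 0.024 top ctr [ 0.357 -0.519  0.022] top ext [0.04  0.041 0.004] ext [ 0.337 -0.54   0.02 ] [ 0.377 -0.499  0.024]
[285. 372.] 430 zmax 0.2 top ctr [ 0.107 -0.036  0.196] top ext [0.035 0.101 0.008] ext [ 0.044 -0.104  0.02 ] [0.124 0.067 0.2  ]
```

View pics/c1.png

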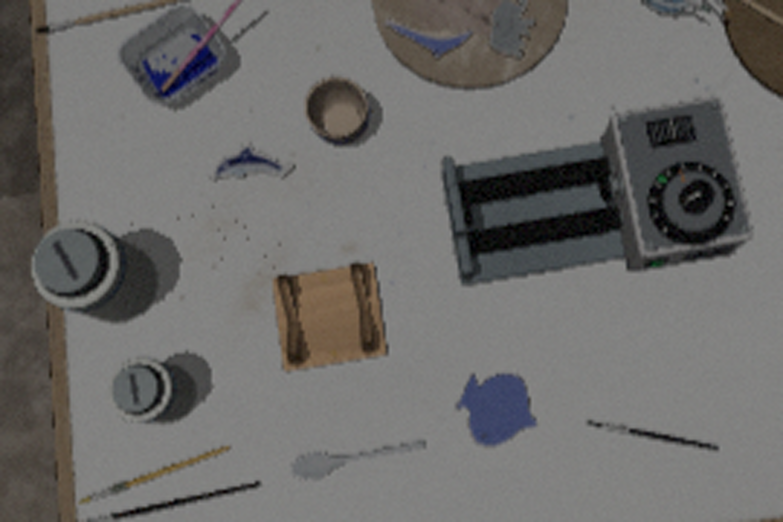

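Jars in the enlarged crop: the large one at (72,265) has its top at 0.156 m and a 60 mm lid. The small one at (142,388) has its top at 0.114 m and a 42 mm lid, which matches 110 mm and 44 mm, so it is the one needed. The rest is at (330,315). The mill's end plate is at (460,220), facing +y. The wheel is at (670,130) and the knob at (695,197).

The tool can only spin about its own x, so the jar has to be tipped in the grip by pivoting it over one cheek of the rest. Next I'll measure the rest and mill.

```bash
python3 - <<'E'
from h import *
b=cv2.imread('pics/t0.png');W=np.load('pics/t0.npy')
Z=W[...,2]
def rect(P):
    (c,s,a)=cv2.minAreaRect((P[:,:2]*1000).astype(np.float32));print('  ctr',np.round(c,1),'size',np.round(s,1),'ang',round(a,2))
hs=cv2.cvtColor(b,cv2.COLOR_BGR2HSV)
m=np.zeros(Z.shape,bool);m[190:245,175:235]=1
P=W[m&(hs[...,1]>60)&(Z>.004)&(Z<.06)];print('rest',len(P),np.percentile(P[:,2],[5,50,98]));rect(P)
for lo,hi in((.004,.014),(.03,.06)):
    q=P[(P[:,2]>lo)&(P[:,2]<hi)];print(lo,len(q));len(q)>5 and rect(q)
m=np.zeros(Z.shape,bool);m[130:220,235:355]=1
P=W[m&(Z>.09)&(Z<.107)];P=P[P[:,1]<-.06]
print('housing z',np.median(P[:,2]),len(P));rect(P)
P=W[m&(Z>.06)];P=P[P[:,1]>-.02];print('plate');rect(P);print(P.max(0))
P=W[m&(Z>.09)]
print('all');rect(P)
P=W[m&(Z>.128)];print('knob',P[:,:2].min(0),P[:,:2].max(0),len(P))
m[:]=0;m[145:163,308:335]=1
P=W[m&(Z>.1045)];print('wheel');rect(P);print(P[:,2].max(),len(P))
E
```

```text
rest 1128 [0.00658678 0.01071696 0.04721707]
  ctr [530.  177.6] size [ 98.6 108.7] ang 1.42
0.004 845
  ctr [530.  177.7] size [ 98.6 108.7] ang 1.42
0.03 159
  ctr [528.4 177.3] size [91.3 86.3] ang 0.92
housing z 0.10064051559088338 1630
  ctr [ 608.8 -188.5] size [152.4 137.8] ang 2.03
plate
  ctr [607.2   6.9] size [124.3  55.7] ang 1.96
[0.66855642 0.03618894 0.10760989]
all
  ctr [ 606.1 -111.4] size [152.4 292. ] ang 2.03
knob [ 0.5631254  -0.21550851] [ 0.59103729 -0.18775637] 96
wheel
  ctr [ 657.4 -196. ] size [35.4 57.8] ang 22.21
0.11361246018694804 82
```

```bash
python3 -m handwheel '[[[0,-11,50],0,-1],[[0,-22,100],0,-1],[[0,-33,150],0,-1],[[0,-44,200],0,-1],[[0,-51,235],0,-1]]' 20; python3 -m handwheel '[[[0,-11,50],0,-1],[[0,-22,100],0,-1],[[0,-27,120],0,-1],[[0,-27,120],0,-1],[[0,-27,120],0,-1]]'
python3 - <<'E'
from h import *
p,r=tool();print(p);J=np.array([.472,.3545,.070]);print('go tool mm',(r.T@(J-p))*1000)
b,W=snap('wrist','w1');Z=W[...,2]
for lo,hi in((.100,.13),(.02,.092)):
    m=(Z>lo)&(Z<hi)&(np.hypot(W[...,0]-.472,W[...,1]-.355)<.045);P=W[m]
    c,rad=cv2.minEnclosingCircle((P[:,:2]*1000).astype(np.float32));print(lo,len(P),c,rad,P[:,2].max())
E
```

```text
time_s: 0.6
ee_pos: [0.3659, 0.4125, 0.2188]
eef_rot: [-1.671, 1.569, -1.952]
force: [-0.0, 0.5, -0.2]
grip_width: 0.0937
time_s: 1.1
ee_pos: [0.4734, 0.3531, 0.2183]
eef_rot: [-2.012, 1.569, -2.294]
force: [0.0, -0.1, -0.2]
grip_width: 0.0941
[0.47342809 0.35307998 0.21830826]
go tool mm [148.3075996    1.27352212  -1.62199466]
0.1 1309 (472.2093811035156, 355.9472961425781) 22.99860382080078 0.11128718643010516
0.02 397 (472.9681396484375, 355.8282470703125) 30.866436004638672 0.09194450242424912
```

```bash
python3 -m handwheel '[[[40,2,-2],0,-1],[[80,2,-2],0,-1],[[120,2,-2],0,-1],[[159,2,-2],0,-1],[[159,2,-2],0,-1]]' 20; python3 -m handwheel '[[[0,0,0],0,1],[[0,0,0],0,1],[[0,0,0],0,1],[[0,0,0],0,1],[[0,0,0],0,1]]' 20;  python3 -m handwheel '[[[0,0,0],0,1],[[0,0,0],0,1],[[-20,0,0],0,1],[[-50,0,0],0,1],[[-80,0,0],0,1]]'; python3 - <<'E'
from h import *
p,r=tool();print(p,r)
E
```

```text
time_s: 1.65
ee_pos: [0.4681, 0.3553, 0.0551]
eef_rot: [-2.221, 1.561, -2.5]
force: [0.4, -0.0, 0.4]
grip_width: 0.0937
time_s: 2.15
ee_pos: [0.4687, 0.3559, 0.0565]
eef_rot: [-2.245, 1.563, -2.524]
force: [-1.8, 1.1, 7.4]
grip_width: 0.0616
time_s: 2.65
ee_pos: [0.4687, 0.3558, 0.1367]
eef_rot: [-2.241, 1.561, -2.521]
force: [-0.5, 0.5, -3.5]
grip_width: 0.0619
[0.46874917 0.35578549 0.13667097] [[-0.00778698  0.27604889  0.96111205]
 [-0.00556844  0.96111432 -0.27609465]
 [-0.99995418 -0.00750184 -0.00594702]]
```

```bash
python3 -m handwheel '[[[0,-15,17],0.14,1],[[0,-30,34],0.28,1],[[0,-45,51],0.42,1],[[0,-60,67],0.56,1],[[0,-74,83],0.7,1]]'; python3 -m handwheel '[[[0,0,0],0.14,1],[[0,0,0],0.28,1],[[0,0,0],0.42,1],[[0,0,0],0.56,1],[[0,0,0],0.56,1]]';cat >> h.py <<'E'
A=np.radians(1.3);C=np.array([.530,.1776]);u=np.array([-np.sin(A),np.cos(A)])
def rest():
    p,r=tool();print('TCP d',-(p[:2]-C)@u*1000,'lateral x',(p[:2]-C)@[u[1],-u[0]]*1000,'z',p[2]*1000,'yaw y deg',np.degrees(np.arctan2(r[1,1],r[0,1])),'tilt',r[:2,0])
E
python3 -c "
from h import *
rest()
b,_=snap('wrist','w2')"
```

```text
time_s: 3.15
ee_pos: [0.5282, 0.2607, 0.1362]
eef_rot: [-1.552, 1.56, -2.537]
force: [0.7, 0.1, -5.0]
grip_width: 0.0613
time_s: 3.65
ee_pos: [0.528, 0.2604, 0.1357]
eef_rot: [-1.004, 1.559, -2.552]
force: [-0.4, -0.3, -4.0]
grip_width: 0.0619
TCP d -82.84342742671538 lateral x -0.15528158054534028 z 135.6975985884911 yaw y deg 1.2932204491400023 tilt [-0.00996119 -0.00665941]
```

View pics/w2.png

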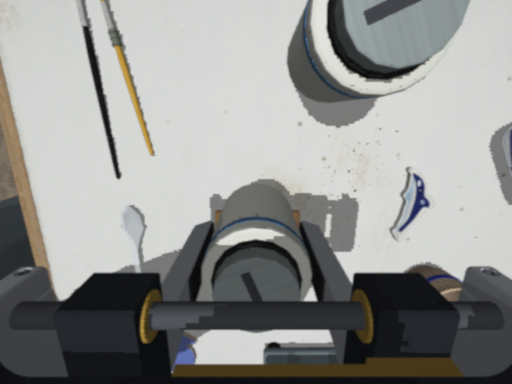

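The jar hangs upright between the fingers with its lid at (258,280). Next I'll lower it beside the rest and start tipping it over the near cheek.

```bash
python3 -m handwheel '[[[16,0,0],0,1],[[32,0,0],0,1],[[48,0,0],0,1],[[48,0,7],0,1],[[48,0,14],0,1]]'; python3 -m handwheel '[[[-1,0,5],0,1],[[-2,0,10],0,1],[[-3,0,15],0,1],[[-3,0,20],0,1],[[-3,0,25],0,1]]';python3 -c "
from h import *
rest()
b,_=snap('scene','s2')
cv2.imwrite('pics/c2.png',cv2.resize(b[110:270,110:310],None,fx=3,fy=3,interpolation=2))"
```

```text
time_s: 4.2
ee_pos: [0.528, 0.246, 0.0882]
eef_rot: [-1.06, 1.559, -2.6]
force: [-0.4, 6.0, -1.4]
grip_width: 0.0616
time_s: 4.7
ee_pos: [0.5293, 0.2212, 0.0933]
eef_rot: [-1.121, 1.562, -2.66]
force: [-1.8, 4.4, 2.1]
grip_width: 0.0618
TCP d -43.647257018891025 lateral x 0.3320396736969883 z 93.25253246649193 yaw y deg 1.8204541624685064 tilt [-0.00751117 -0.00392263]
```

View pics/c2.png

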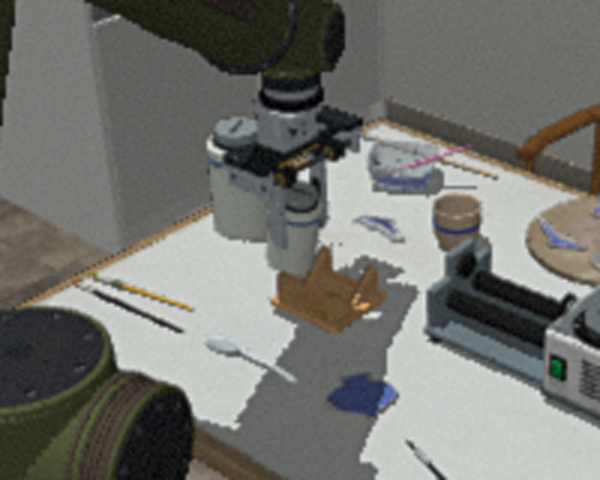

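The jar is tilting over the near cheek, lid leaning towards the mill, at about (295,225). I'll keep following the arc.

```bash
python3 -m handwheel '[[[1,0,6],0,1],[[3,0,14],0,1],[[6,0,21],0,1],[[10,0,28],0,1],[[15,0,35],0,1]]'; python3 -c "
from h import *
rest()
b,_=snap('scene','s3')
cv2.imwrite('pics/c3.png',cv2.resize(b[150:270,170:300],None,fx=4,fy=4,interpolation=2))"
```

```text
time_s: 5.25
ee_pos: [0.5306, 0.1848, 0.0784]
eef_rot: [-1.042, 1.563, -2.581]
force: [-1.1, 1.5, -0.2]
grip_width: 0.0617
TCP d -7.170035747894876 lateral x 0.8032440948906703 z 78.43094936408941 yaw y deg 1.806603519248513 tilt [-0.0068284  -0.00428547]
```

View pics/c3.png

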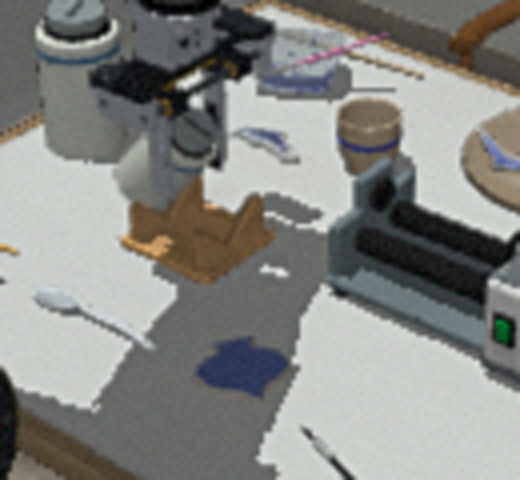

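Tilt is about 60°, with the lid facing the mill at (195,145). Finishing the arc now.

```bash
python3 -m handwheel '[[[5,0,5],0,1],[[11,0,10],0,1],[[16,0,13],0,1],[[21,0,15],0,1],[[26,0,17],0,1]]'; python3 -c "
from h import *
rest()
b,_=snap('scene','s4')
W=np.load('pics/s4.npy');hs=cv2.cvtColor(b,cv2.COLOR_BGR2HSV)
m=(abs(W[...,0]-.53)<.04)&(W[...,1]<.175)&(W[...,1]>.08)&(W[...,2]>.03)&(W[...,2]<.12)&(hs[...,1]<70)
P=W[m];print(len(P),P.min(0),P.max(0))
cv2.imwrite('pics/c4.png',cv2.resize(b[150:270,170:300],None,fx=4,fy=4,interpolation=2))"
```

```text
time_s: 5.8
ee_pos: [0.5307, 0.1665, 0.051]
eef_rot: [-1.048, 1.561, -2.588]
force: [-0.3, -0.7, 1.9]
grip_width: 0.0612
TCP d 11.062726657760596 lateral x 0.4199784246149273 z 51.02627943053432 yaw y deg 1.7752786598756423 tilt [-0.00812293 -0.00501915]
272 [0.4900959  0.138715   0.03255717] [0.56999152 0.17479001 0.11976077]
```

View pics/c4.png

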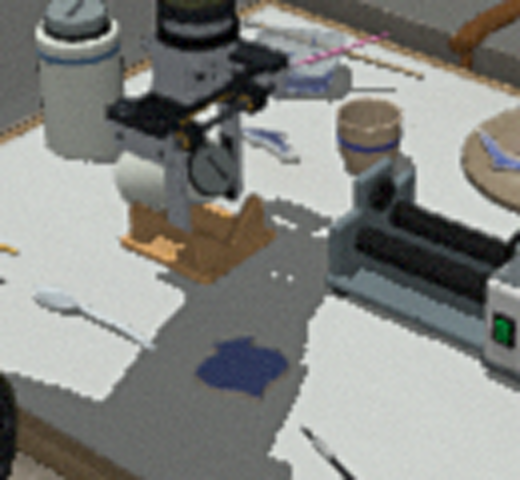

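```bash
python3 -c "
from h import *
i=camera_info('scene');E=np.linalg.inv(i['extrinsics'])
W=np.load('pics/s4.npy');b=cv2.imread('pics/s4.png')
def px(d,z):
    q=E[:3,:3]@np.r_[C-u*d/1000,z/1000]+E[:3,3];return ((np.array([q[0]*i['fx'],q[1]*i['fy']])/q[2]+[i['cx']-170,i['cy']-150])*4).round()
for d,z in((63,58),(-47,58),(16,58),(38,48),(-38,48)):print(d,z,px(d,z))
# lid face points: fit plane round crop pixel (213,165)
v,w=150+165//4,170+213//4
P=W[v-3:v+4,w-3:w+4].reshape(-1,3);P=P[~np.isnan(P).any(1)];c=P.mean(0);n=np.linalg.svd(P-c)[2][2];print(c,n,np.ptp(P,axis=0))
"
```

```text
63 58 [244. 212.]
-47 58 [155. 173.]
16 58 [205. 195.]
38 48 [224. 212.]
-38 48 [163. 185.]
[0.53103315 0.15190013 0.09488201] [-0.11729214  0.86022126 -0.49624786] [0.03910651 0.01803899 0.02927685]
```

```bash
python3 -c "
from h import *
a,W1=snap('wrist','w5');W2=np.load('pics/s4.npy');b=cv2.imread('pics/s4.png');_,W3=snap('top','t5')
for n,W,im in(('wrist',W1,a),('scene',W2,b),('top',W3,cv2.imread('pics/t5.png'))):
    d=-(W[...,:2]-C)@u*1000;l=(W[...,:2]-C)@[u[1],-u[0]]*1000;z=W[...,2]*1000
    for lo in range(-90,60,10):
        m=(d>lo)&(d<lo+10)&(abs(l)<14)&(z>15)&(z<130)
        if m.sum()>4:print(n,lo,m.sum(),'z',np.percentile(z[m],[2,50,98]).round(),im[m].mean(0).round())
cv2.imwrite('pics/c5.png',cv2.resize(np.hstack([a,cv2.imread('pics/t5.png')[150:278,150:321].repeat(3,0).repeat(3,1)]),(800,300)))
"
```

```text
wrist -90 432 z [70. 73. 76.] [187. 195. 192.]
wrist -80 1172 z [72. 76. 80.] [190. 198. 195.]
wrist -70 1239 z [77. 81. 84.] [191. 200. 196.]
wrist -60 1262 z [82. 85. 89.] [192. 201. 198.]
wrist -50 1312 z [86. 90. 93.] [193. 202. 199.]
wrist -40 1339 z [91. 95. 98.] [194. 203. 200.]
wrist -30 1403 z [ 95.  99. 102.] [195. 203. 200.]
wrist -20 1462 z [ 99. 103. 107.] [174. 175. 168.]
wrist -10 1436 z [104. 108. 111.] [103. 101.  94.]
wrist 0 685 z [103. 107. 111.] [49. 51. 50.]
wrist 10 484 z [102. 106. 108.] [77. 77. 72.]
scene -40 5 z [16. 20. 34.] [60. 78. 92.]
scene 10 19 z [ 64. 106. 111.] [76. 77. 72.]
scene 20 46 z [ 59.  90. 109.] [78. 79. 75.]
scene 30 26 z [17. 78. 95.] [67. 73. 76.]
scene 40 10 z [16. 17. 25.] [ 52.  80. 102.]
```

View pics/c5.png

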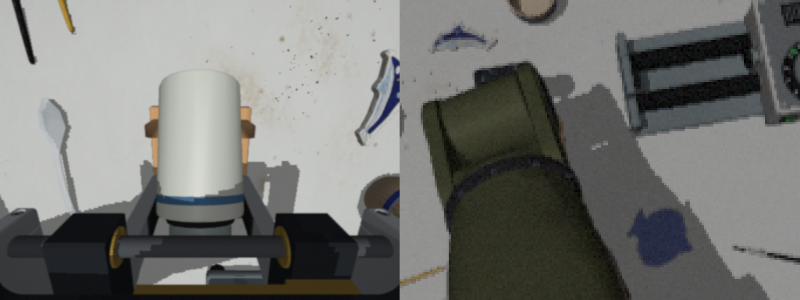

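View: the jar lies nose-up, its body at (200,140) in the left half. The fit puts its axis 24° above level with the bottom end at d = -75. So the jar slipped about 30 mm through the grip instead of turning the last part. It rests on the near cheek and is safely held. I'll drag it 10 mm further in, then relax the grip to 3 N and lower it so gravity does the rest.

```bash
cat >> h.py <<'E'
def jar(tag):
    a,W=snap('wrist',tag);d=-(W[...,:2]-C)@u*1000;l=(W[...,:2]-C)@[u[1],-u[0]]*1000;z=W[...,2]*1000
    m=(abs(l)<6)&(z>60)&(z<125)&(d<30)&(d>-100)&(a.min(-1)>130);f=np.polyfit(d[m],z[m],1)
    print('body top: d',np.percentile(d[m],[.5,99.5]).round(1),'elev deg',np.degrees(np.arctan(f[0])).round(1),'z at d=-40',np.polyval(f,-40).round(1),'n',m.sum())
E
python3 -m handwheel '[[[0,0,0],0,1],[[-2,0,3],0,1],[[-2,0,6],0,1],[[-2,0,9],0,1],[[-2,0,10],0,1]]' 35; python3 -c "
from h import *
rest();jar('w6')"
python3 -m handwheel '[[[0,0,0],0,1],[[0,0,0],0,1],[[2,0,0],0,1],[[4,0,0],0,1],[[6,0,0],0,1]]' 3; python3 -c "
from h import *
rest();jar('w7')"
```

```text
time_s: 6.45
ee_pos: [0.5309, 0.1568, 0.0531]
eef_rot: [-1.131, 1.561, -2.671]
force: [-0.1, 4.1, -1.6]
grip_width: 0.0614
TCP d 20.848126229759462 lateral x 0.4094923254839229 z 53.12011635732694 yaw y deg 1.7504324547562133 tilt [-0.00840475 -0.00427657]
body top: d [-74.2  -2.4] elev deg 23.2 z at d=-40 92.6 n 4189
time_s: 7.0
ee_pos: [0.5308, 0.1565, 0.0469]
eef_rot: [-1.099, 1.561, -2.639]
force: [-0.5, -1.4, -0.0]
grip_width: 0.0617
TCP d 21.09099426773599 lateral x 0.3407446277204191 z 46.91432596824066 yaw y deg 1.7502309660907136 tilt [-0.00857395 -0.00471395]
body top: d [-74.2  -1.1] elev deg 18.4 z at d=-40 90.6 n 4451
```

```bash
python3 -m handwheel '[[[4,0,0],0,1],[[8,0,0],0,1],[[12,0,0],0,1],[[16,0,0],0,1],[[18,0,0],0,1]]' 3; python3 -c "
from h import *
rest();jar('w8')"
```

```text
time_s: 7.55
ee_pos: [0.5304, 0.1563, 0.0281]
eef_rot: [-1.118, 1.56, -2.658]
force: [0.2, -3.5, -0.0]
grip_width: 0.062
TCP d 21.29751119086386 lateral x -0.11831874187699372 z 28.065473159731134 yaw y deg 1.7463132604634815 tilt [-0.00943677 -0.00495409]
body top: d [-69.9  -2.1] elev deg 2.2 z at d=-40 87.2 n 4909
```

Level to 2°, but the body spans d = -70..25, so it is 8 mm short of the far cheek. I'll let the nose settle gently between barely opened fingers, then regrip near the middle to centre it.

```bash
python3 -m handwheel '[[[2,0,1],0,1],[[2,0,1],0,0.0],[[2,0,1],0,-0.32],[[2,0,1],0,-0.34],[[2,0,1],0,-0.36]]' 3; python3 -c "
from h import *
rest();jar('w9')"
```

```text
time_s: 8.1
ee_pos: [0.5304, 0.1554, 0.0261]
eef_rot: [-1.123, 1.56, -2.663]
force: [-0.5, -0.2, 0.8]
grip_width: 0.0641
TCP d 22.200011405381836 lateral x -0.08239369735632855 z 26.143530486374026 yaw y deg 1.7486099634000025 tilt [-0.00927307 -0.00481123]
body top: d [-58.6  -0.1] elev deg -9.0 z at d=-40 88.8 n 3979
```

```bash
python3 -m handwheel '[[[-4,0,0],0,-0.7],[[-10,0,0],0,-0.7],[[-22,0,-10],0,-0.7],[[-22,0,-20],0,-0.7],[[-22,0,-29],0,-0.7]]' 40; python3 -m handwheel '[[[0,0,0],0,1],[[0,0,0],0,1],[[0,0,0],0,1],[[0,0,0],0,1],[[-4,0,0],0,1]]' 40; python3 -m handwheel '[[[-12,0,0],0,1],[[-24,0,0],0,1],[[-24,0,8],0,1],[[-24,0,16],0,1],[[-24,0,16],0,1]]'; python3 -c "
from h import *
rest();jar('w10')"
```

```text
time_s: 8.65
ee_pos: [0.5299, 0.1857, 0.0486]
eef_rot: [-1.1, 1.562, -2.64]
force: [-0.3, -0.2, 0.4]
grip_width: 0.0799
time_s: 9.15
ee_pos: [0.5295, 0.1853, 0.0519]
eef_rot: [-1.122, 1.56, -2.662]
force: [0.4, 0.5, -3.2]
grip_width: 0.0612
time_s: 9.65
ee_pos: [0.5301, 0.1682, 0.0757]
eef_rot: [-1.119, 1.559, -2.661]
force: [-0.1, 0.3, -2.9]
grip_width: 0.0614
TCP d 9.381270476854372 lateral x -0.08794621648080986 z 75.70855649799941 yaw y deg 1.6908370189734738 tilt [-0.01004201 -0.00524181]
body top: d [-41.3  -7.7] elev deg -8.3 z at d=-40 118.7 n 1425
```

```bash
python3 -m handwheel '[[[5,0,0],0,1],[[10,0,0],0,1],[[15,0,0],0,1],[[18,0,0],0,1],[[18,0,0],0,1]]' 40; python3 -m handwheel '[[[0,0,0],0,1],[[1,0,0],0,1],[[3,0,0],0,1],[[5,0,0],0,1],[[7,0,0],0,1]]' 8; python3 -c "
from h import *
rest();jar('w11')"
```

```text
time_s: 10.2
ee_pos: [0.5298, 0.1687, 0.0574]
eef_rot: [-1.127, 1.559, -2.668]
force: [-1.3, -0.7, -1.1]
grip_width: 0.0609
time_s: 10.7
ee_pos: [0.5297, 0.1687, 0.0511]
eef_rot: [-1.139, 1.559, -2.68]
force: [-7.2, -0.4, 12.5]
grip_width: 0.0616
TCP d 8.856842281217412 lateral x -0.4515901642458302 z 51.05071564528155 yaw y deg 1.7112262584652709 tilt [-0.01056304 -0.00524984]
body top: d [-46.8  -7.8] elev deg 0.3 z at d=-40 87.2 n 1700
```

Level at 0.3° and centred with the bottom at d = -47. Let go, back off and confirm.

```bash
python3 -m handwheel '[[[0,0,0],0,-0.7],[[0,0,0],0,-0.7],[[0,0,0],0,-0.7],[[-10,0,0],0,-1],[[-25,0,0],0,-1]]' 20; python3 -m handwheel '[[[-45,0,0],0,-1],[[-60,0,0],0,-1],[[-60,0,0],0,-1],[[-60,0,0],0,-1],[[-60,0,0],0,-1]]'; python3 -c "
from h import *
rest()
a,W=snap('wrist','w12');d=-(W[...,:2]-C)@u*1000;l=(W[...,:2]-C)@[u[1],-u[0]]*1000;z=W[...,2]*1000
m=(abs(d)<70)&(abs(l)<40)&(z>72);P=np.c_[d[m],l[m],z[m]]
for lo in range(-50,70,10):
  q=P[(P[:,0]>=lo)&(P[:,0]<lo+10)]
  if len(q)>5:print(lo,len(q),'l mid',((q[:,1].max()+q[:,1].min())/2).round(1),'ztop',np.percentile(q[:,2],98).round(1))
print(P[:,0].min(),P[:,0].max())
cv2.imwrite('pics/w12s.png',a)"
```

```text
time_s: 11.25
ee_pos: [0.5297, 0.1687, 0.0761]
eef_rot: [-1.156, 1.558, -2.697]
force: [-0.2, -0.1, 0.7]
grip_width: 0.0918
time_s: 11.75
ee_pos: [0.5299, 0.1689, 0.1349]
eef_rot: [-1.181, 1.556, -2.722]
force: [-0.6, -0.1, -0.2]
grip_width: 0.0938
TCP d 8.699488365122521 lateral x -0.30811517493791724 z 134.8879036786183 yaw y deg 1.7061572181155773 tilt [-0.01367134 -0.00610007]
-50 672 l mid 0.3 ztop 88.0
-40 751 l mid 0.2 ztop 88.5
-30 1476 l mid 0.1 ztop 233.9
-20 12030 l mid 0.0 ztop 252.0
-10 901 l mid 7.1 ztop 245.5
0 637 l mid 0.7 ztop 88.3
10 627 l mid 0.4 ztop 88.3
20 590 l mid 0.5 ztop 88.4
30 584 l mid 0.5 ztop 88.5
40 359 l mid 0.6 ztop 88.3
50 257 l mid 0.3 ztop 81.3
60 61 l mid 0.8 ztop 79.4
-47.46727243597485 63.06348318446616
```

View pics/w12s.png

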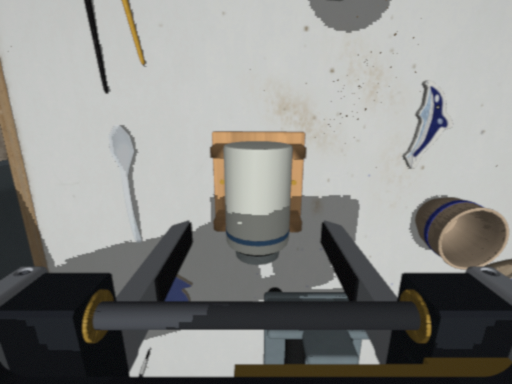

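The jar lies level in the rest: (257,195) in view, body d -47..47, top 88 mm, lateral offset 0.3 mm, fingers clear. Next I'll take it from above and carry it to the mill.

```bash
python3 -m handwheel '[[[30,0,0],0,-1],[[60,0,0],0,-1],[[82,0,0],0,-1],[[82,0,0],0,-1],[[82,0,0],0,-0.3]]'; python3 -m handwheel '[[[0,0,0],0,1],[[0,0,0],0,1],[[0,0,0],0,1],[[0,0,0],0,1],[[0,0,0],0,1]]' 40; python3 -m handwheel '[[[-20,0,0],0,1],[[-50,0,0],0,1],[[-80,0,0],0,1],[[-107,0,0],0,1],[[-107,0,0],0,1]]'; python3 -c "
from h import *
rest();p,r=tool();print(p,r);print(r.T@(np.array([.6087,-.0443,.160])-p)*1000)"
```

```text
time_s: 12.3
ee_pos: [0.5288, 0.1684, 0.0529]
eef_rot: [-1.193, 1.555, -2.734]
force: [-0.0, 0.6, 1.2]
grip_width: 0.0892
time_s: 12.8
ee_pos: [0.5296, 0.1685, 0.0537]
eef_rot: [-1.153, 1.557, -2.694]
force: [5.2, 1.0, 3.5]
grip_width: 0.0614
time_s: 13.3
ee_pos: [0.5318, 0.1694, 0.1636]
eef_rot: [-1.066, 1.562, -2.607]
force: [-0.0, 0.2, -4.4]
grip_width: 0.0615
TCP d 8.206511200953754 lateral x 1.6374363979801632 z 163.61711854613932 yaw y deg 1.7044496735131995 tilt [-0.00788489 -0.00467248]
[0.5318232  0.16943275 0.16361712] [[-0.00788489  0.9995254   0.02977914]
 [-0.00467248  0.02974291 -0.99954666]
 [-0.999958   -0.00802046  0.00443574]]
[  4.00946365  70.51229174 215.90913716]
```

```bash
python3 -m handwheel '[[[0,15,45],0,1],[[0,30,90],0,1],[[0,45,135],0,1],[[0,60,180],0,1],[[0,70,215],0,1]]'; python3 -m handwheel '[[[0,0,0],0,1],[[0,0,0],0,1],[[0,0,0],0,1],[[0,0,0],0,1],[[0,0,0],0,1]]'; cat >> h.py <<'E'
M=np.array([.609,-.0523]);B=np.radians(2.03);Rm=np.array([[np.cos(B),-np.sin(B)],[np.sin(B),np.cos(B)]])
def mill(W): return np.concatenate([(np.asarray(W)[...,:2]-M)@Rm,np.asarray(W)[...,2:]],-1)*1000
def mt():
    p,r=tool();print('TCP in mill mm',mill(p).round(1),'yaw y rel mill deg',np.degrees(np.arctan2(r[1,1],r[0,1])-B).round(2),'tilt',r[:2,0].round(4))
E
python3 -c "
from h import *
mt();o=get_obs();print(o['qpos'])
_,W=snap('top','t13');Q=mill(W);im=cv2.imread('pics/t13.png')
# stop, rollers, housing edges
_,W=snap('scene','s13');S=mill(W)
for n,Q in(('top',Q),('scene',S)):
  m=(abs(Q[...,0])<70)&(Q[...,1]>60)&(Q[...,1]<100)&(Q[...,2]>70)&(Q[...,2]<108);P=Q[m];print(n,'plate',len(P),len(P) and np.percentile(P,[2,98],axis=0).round(1))
"
```

```text
time_s: 13.8
ee_pos: [0.6079, -0.0458, 0.1616]
eef_rot: [-1.223, 1.559, -2.765]
force: [0.3, 0.8, -3.9]
grip_width: 0.061
time_s: 14.3
ee_pos: [0.6078, -0.0449, 0.1616]
eef_rot: [-1.227, 1.559, -2.768]
force: [-0.3, -0.3, -4.4]
grip_width: 0.0612
TCP in mill mm [ -1.    7.5 161.6] yaw y rel mill deg -0.31 tilt [-0.011  -0.0043]
[-0.13137104  0.48667558  1.40002511 -0.00599401  1.26522989 -0.15959801]
top plate 159 [[-55.6  69.7  70.2]
 [ 56.3  87.  105.7]]
scene plate 137 [[-55.   64.7  70.8]
 [ 55.4  86.  105. ]]
```

```bash
python3 -m handwheel '[[[25,1,0],0,1],[[50,1,0],0,1],[[70,1,0],0,1],[[75,1,0],0,1],[[78,1,0],0,1]]'; python3 -c "
from h import *
mt()";python3 -m handwheel '[[[2,0,0],0,1],[[4,0,0],0,1],[[6,0,0],0,1],[[7,0,0],0,1],[[7,0,0],0,1]]'; python3 -c "
from h import *
mt();print(get_obs()['force'])"
```

```text
time_s: 14.9
ee_pos: [0.6081, -0.0454, 0.0838]
eef_rot: [-1.216, 1.559, -2.757]
force: [-0.0, 0.2, -3.4]
grip_width: 0.0614
TCP in mill mm [-0.7  7.  83.8] yaw y rel mill deg -0.32 tilt [-0.0109 -0.0044]
time_s: 15.4
ee_pos: [0.608, -0.0454, 0.0769]
eef_rot: [-1.214, 1.559, -2.755]
force: [0.4, -0.2, -3.8]
grip_width: 0.0612
TCP in mill mm [-0.7  6.9 76.9] yaw y rel mill deg -0.31 tilt [-0.0108 -0.0044]
[ 0.40603571 -0.24457978 -3.81591936]
```

```bash
python3 -m handwheel '[[[1,0,0],0,1],[[2,0,0],0,1],[[2.5,0,0],0,1],[[2.5,0,0],0,1],[[2.5,0,0],0,1]]'; python3 -m handwheel '[[[0,0,0],0,-0.5],[[0,0,0],0,-0.9],[[0,0,0],0,-1],[[-20,0,0],0,-1],[[-45,0,0],0,-1]]';python3 -m handwheel '[[[-30,0,0],0,-1],[[-60,0,0],0,-1],[[-70,0,0],0,-1],[[-70,0,0],0,-1],[[-70,0,0],0,-1]]'; python3 -c "
from h import *
mt()
a,W=snap('wrist','w14');Q=mill(W)
m=(abs(Q[...,0])<32)&(Q[...,1]>-66)&(Q[...,1]<66)&(Q[...,2]>98)&(Q[...,2]<125);P=Q[m];print('jar',len(P),P.min(0).round(1),P.max(0).round(1))
_,W=snap('scene','s14');_,T=snap('top','t14')
"
```

```text
time_s: 15.9
ee_pos: [0.6089, -0.0455, 0.0758]
eef_rot: [-1.056, 1.561, -2.597]
force: [1.3, 0.8, 6.3]
grip_width: 0.0611
time_s: 16.4
ee_pos: [0.6086, -0.0452, 0.1201]
eef_rot: [-1.201, 1.559, -2.742]
force: [-0.2, 0.1, 0.5]
grip_width: 0.0935
time_s: 16.9
ee_pos: [0.6089, -0.0449, 0.1886]
eef_rot: [-1.272, 1.557, -2.813]
force: [0.9, -0.0, -1.4]
grip_width: 0.094
TCP in mill mm [1.000e-01 7.400e+00 1.886e+02] yaw y rel mill deg -0.31 tilt [-0.0126 -0.0043]
jar 4762 [-23.2 -46.5  98. ] [ 26.2  63.2 111.5]
```

The jar lies on the rollers, y' -46.5..63, top 111 mm, fingers clear. Next I'll look at the wheel and knobs from close.

```bash
python3 -m handwheel '[[[-30,0,0],0,1],[[-60,5,45],0,1],[[-60,10,95],0,1],[[-60,10,145],0,1],[[-60,10,190],0,1]]' 30; python3 -m handwheel '[[[0,0,40],0,1],[[0,0,40],0,1],[[0,0,40],0,1],[[0,0,40],0,1],[[0,0,40],0,1]]'; python3 -c "
from h import *
mt();print(get_obs()['qpos'])
a,W=snap('wrist','w15');Q=mill(W);Z=Q[...,2]
T=mill(np.load('pics/t0.npy'))
for n,q in(('w',Q),('top',T)):
  P=q[(q[...,2]>103.5)&(q[...,2]<118)&(q[...,0]>22)&(q[...,1]<-95)&(q[...,1]>-205)&(q[...,0]<70)]
  print(n,'wheel',len(P),len(P) and (np.percentile(P,[1,99],axis=0).round(1),P[P[:,2]>P[:,2].max()-1.5].mean(0)))
  P=q[(q[...,2]>140)&(q[...,2]<152)&(q[...,1]<-90)&(q[...,1]>-205)&(abs(q[...,0])<60)]
  print(n,'knob',len(P),len(P) and np.percentile(P,[1,99],axis=0).round(1))
P=Q[(Z>65)&(Z<97)&(abs(Q[...,0])<16)&(Q[...,1]<-40)&(Q[...,1]>-87)];print('stop',len(P),len(P) and np.percentile(P,[2,98],axis=0).round(1))
ys,xs=np.where((Z>96)&(Z<155)&(Q[...,1]<-88)&(Q[...,1]>-205)&(abs(Q[...,0])<85));print(xs.min(),xs.max(),ys.min(),ys.max())
x0,x1,y0,y1=xs.min(),xs.max(),max(ys.min()-60,0),ys.max()
cv2.imwrite('pics/c15.png',cv2.resize(a[y0:y1,x0:x1],None,fx=2.2,fy=2.2,interpolation=2));print(x0,y0)
"
```

```text
time_s: 17.55
ee_pos: [0.6252, -0.2361, 0.2483]
eef_rot: [-1.333, 1.556, -2.874]
force: [0.4, 0.4, -0.2]
grip_width: 0.0574
time_s: 18.05
ee_pos: [0.6267, -0.2748, 0.2485]
eef_rot: [-1.341, 1.556, -2.88]
force: [-0.7, -0.4, -0.6]
grip_width: 0.017
TCP in mill mm [   9.8 -222.9  248.5] yaw y rel mill deg -0.2 tilt [-0.014  -0.0037]
[-0.46311483  0.60572516  1.01873783 -0.00960614  1.52796163 -0.49469541]
w wheel 518 (array([[  31.6, -159.2,  103.7],
       [  51.3, -130.4,  110.2]]), array([  42.39884602, -146.17002221,  110.48941297]))
w knob 665 [[ -47.  -162.1  141. ]
 [ -21.2 -135.8  148. ]]
top wheel 112 (array([[  25.6, -191.4,  103.5],
       [  62.8, -100.1,  112.4]]), array([  44.28352932, -144.1080368 ,  112.74766355]))
top knob 86 [[ -49.2 -161.2  140.5]
 [ -23.8 -134.7  151.1]]
stop 754 [[-14.9 -86.3  66.9]
 [ 15.1 -41.5  96.6]]
177 313 64 167
177 4
```

View pics/c15.png

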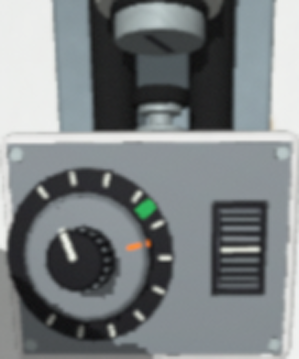

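The crop shows the wheel at (240,247), the black knob at (75,260) with its white pointer towards upper left, the green mark at (147,208) and the orange ring pointer at (139,246). Measured points in the mill frame: wheel crest (42,-146,110), knob axis (-35,-149). Wheel first.

```bash
python3 -m handwheel '[[[0,17,-36],0,1],[[20,33,-71],0,1],[[60,33,-71],0,1],[[95,33,-71],0,1],[[114,33,-71],0,1]]' 30; python3 -m handwheel '[[[0,0,0],0,1],[[2,0,0],0,1],[[4,0,0],0,1],[[6,0,0],0,1],[[8,0,0],0,1]]'; python3 -c "
from h import *
mt()"
```

```text
time_s: 18.6
ee_pos: [0.655, -0.2017, 0.1308]
eef_rot: [-1.447, 1.554, -2.984]
force: [0.3, 0.6, 0.5]
grip_width: 0.0003
time_s: 19.1
ee_pos: [0.6553, -0.2018, 0.1239]
eef_rot: [-1.392, 1.555, -2.93]
force: [-1.1, 1.4, 17.7]
grip_width: 0.0008
TCP in mill mm [  40.9 -151.1  123.9] yaw y rel mill deg -0.1 tilt [-0.0154 -0.0033]
```

```bash
python3 -m handwheel '[[[0.7,0,-3],0,1],[[0.7,0,-6],0,1],[[0.7,0,-9],0,1],[[0.7,0,-12],0,1],[[0.7,0,-14],0,1]]'; cat >> h.py <<'E'
def stop(tag):
    mt();a,W=snap('scene',tag);Q=mill(W)
    i=camera_info('scene')
    m=(abs(Q[...,0])<18)&(Q[...,1]>-85)&(Q[...,1]<-10)&(Q[...,2]>62)&(Q[...,2]<98)&(a.max(-1)<60)
    P=Q[m];print('stop dark',len(P),len(P) and np.percentile(P[:,1],[2,50,98]).round(1))
E
python3 -c "
from h import *
stop('s16')"
```

```text
time_s: 19.6
ee_pos: [0.655, -0.1878, 0.1241]
eef_rot: [-1.337, 1.556, -2.874]
force: [-2.3, -1.1, 5.4]
grip_width: 0.0009
TCP in mill mm [  41.1 -137.1  124.1] yaw y rel mill deg -0.1 tilt [-0.0144 -0.0039]
stop dark 28 [-68.4 -60.9 -31.6]
```

```bash
python3 -m handwheel '[[[-8,0,0],0,1],[[-8,0,8],0,1],[[-8,0,15],0,1],[[-2,0,15],0,1],[[0,0,15],0,1]]';  python3 -c "
from h import *
mt()
a,W=snap('wrist','w17');b,_=snap('scene','s17');cv2.imwrite('pics/c17.png',np.hstack([cv2.resize(a[0:290,130:400],None,fx=1.5,fy=1.5,interpolation=2),cv2.resize(b[165:265,245:345],(395,435),interpolation=2)]))"
```

```text
time_s: 20.15
ee_pos: [0.6554, -0.2031, 0.1238]
eef_rot: [-1.328, 1.556, -2.866]
force: [-4.6, -1.4, 14.9]
grip_width: 0.0008
TCP in mill mm [  41.1 -152.3  123.8] yaw y rel mill deg -0.13 tilt [-0.0143 -0.004 ]
```

View pics/c17.png

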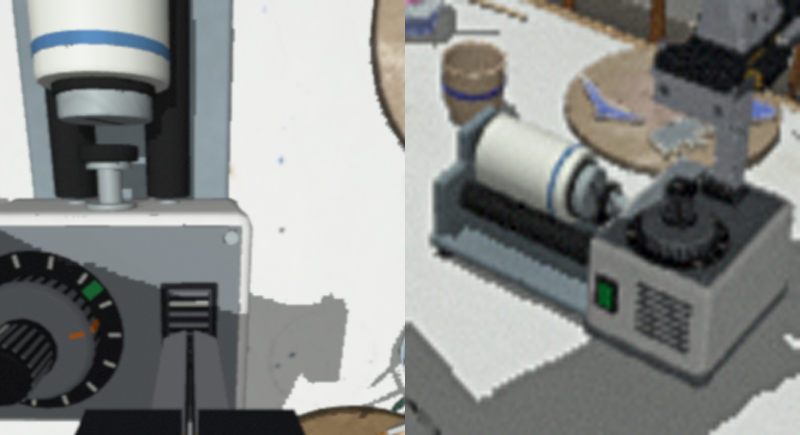

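The wrist view shows the stop disc at (108,152) moved out towards the lid at (108,105), with a gap left. The wheel is turning the right way, so I'll continue.

```bash
cat >> h.py <<'E'
def gap(tag):
    mt();a,W=snap('wrist',tag);Q=mill(W)
    for n,W_ in(('before',mill(np.load('pics/w17.npy'))),('now',Q)):
        m=(abs(W_[...,0])<8)&(W_[...,1]>-86)&(W_[...,1]<-30)
        z=W_[...,2];s=m&(z>91)&(z<97.5);l=m&(z>99)&(z<106)
        print(n,'stop y',np.percentile(W_[s][:,1],[1,50,99]).round(1) if s.sum() else None,'lid end',W_[l][:,1].min().round(1) if l.sum() else None)
E
python3 -m handwheel '[[[0.6,0,-3],0,1],[[0.6,0,-6],0,1],[[0.6,0,-9],0,1],[[0.6,0,-12],0,1],[[0.6,0,-15],0,1]]'; python3 -m handwheel '[[[-8,0,0],0,1],[[-8,0,8],0,1],[[-8,0,15],0,1],[[-4,0,15],0,1],[[-2,0,15],0,1]]';python3 -c "
from h import *
gap('w18')"
```

```text
time_s: 20.75
ee_pos: [0.6549, -0.1881, 0.124]
eef_rot: [-1.279, 1.556, -2.816]
force: [-3.2, -0.9, 8.3]
grip_width: 0.0004
time_s: 21.25
ee_pos: [0.6551, -0.2034, 0.125]
eef_rot: [-1.325, 1.555, -2.863]
force: [0.5, 0.3, -0.9]
grip_width: 0.0006
TCP in mill mm [  40.7 -152.6  125. ] yaw y rel mill deg -0.16 tilt [-0.0151 -0.0043]
before stop y [-85.9 -61.4 -46.6] lid end -46.8
now stop y [-55.3 -51.1 -46.7] lid end -47.0
```

```bash
python3 -m handwheel '[[[1.7,0,0],0,1],[[1.8,0,-2],0,1],[[1.8,0,-3],0,1],[[1.8,0,-4],0,1],[[1.8,0,-5],0,1]]' ;python3 -c "
from h import *
gap('w19');print(get_obs()['force'])
for t in ('w17','w18','w19'):
  Q=mill(np.load(f'pics/{t}.npy'));a=cv2.imread(f'pics/{t}.png')
  s=(abs(Q[...,0])<6)&(Q[...,1]>-88)&(Q[...,1]<-25)&(Q[...,2]>60)&(Q[...,2]<110)
  P=Q[s];o=np.argsort(P[:,1]);P=P[o]
  print(t,[(y,P[(P[:,1]>=y)&(P[:,1]<y+2)][:,2].max().round(0)) for y in range(-86,-28,2) if ((P[:,1]>=y)&(P[:,1]<y+2)).any()])
  w=(abs(Q[...,0])<25)&(Q[...,2]>108.5)&(Q[...,2]<116)&(Q[...,1]>-60);B_=a[...,0].astype(int)-a[...,2]
  b=w&(B_>40);print('band y',np.median(Q[b][:,1]).round(1) if b.any() else None,b.sum())
"
```

```text
time_s: 21.8
ee_pos: [0.655, -0.1986, 0.1241]
eef_rot: [-1.23, 1.556, -2.768]
force: [-2.5, -3.4, 7.3]
grip_width: 0.0005
TCP in mill mm [  40.8 -147.8  124.1] yaw y rel mill deg -0.15 tilt [-0.0142 -0.0056]
before stop y [-85.9 -61.4 -46.6] lid end -46.8
now stop y [-85.8 -48.  -44.3] lid end -44.2
[-2.94551572 -1.88157934  8.28055924]
w17 [(-86, np.float64(93.0)), (-84, np.float64(86.0)), (-82, np.float64(85.0)), (-80, np.float64(86.0)), (-78, np.float64(85.0)), (-76, np.float64(86.0)), (-74, np.float64(86.0)), (-72, np.float64(86.0)), (-70, np.float64(91.0)), (-68, np.float64(91.0)), (-66, np.float64(94.0)), (-64, np.float64(94.0)), (-62, np.float64(95.0)), (-60, np.float64(94.0)), (-58, np.float64(90.0)), (-48, np.float64(101.0)), (-46, np.float64(102.0)), (-44, np.float64(102.0)), (-42, np.float64(102.0)), (-40, np.float64(102.0)), (-38, np.float64(104.0)), (-36, np.float64(104.0)), (-34, np.float64(108.0)), (-32, np.float64(110.0)), (-30, np.float64(110.0))]
band y -19.5 230
w18 [(-86, np.float64(92.0)), (-84, np.float64(85.0)), (-82, np.float64(86.0)), (-80, np.float64(86.0)),
[... 708 characters left out ...]
(-82, np.float64(86.0)), (-80, np.float64(85.0)), (-78, np.float64(86.0)), (-76, np.float64(86.0)), (-74, np.float64(85.0)), (-72, np.float64(85.0)), (-70, np.float64(86.0)), (-68, np.float64(86.0)), (-66, np.float64(86.0)), (-64, np.float64(86.0)), (-62, np.float64(86.0)), (-60, np.float64(87.0)), (-58, np.float64(86.0)), (-56, np.float64(90.0)), (-54, np.float64(92.0)), (-52, np.float64(94.0)), (-50, np.float64(95.0)), (-48, np.float64(95.0)), (-46, np.float64(101.0)), (-44, np.float64(102.0)), (-42, np.float64(102.0)), (-40, np.float64(102.0)), (-38, np.float64(102.0)), (-36, np.float64(102.0)), (-34, np.float64(104.0)), (-32, np.float64(104.0)), (-30, np.float64(110.0))]
band y -17.0 234
```

```bash
python3 -m handwheel '[[[0.7,0,-0.5],0,1],[[0.7,0,-1],0,1],[[0.7,0,-1.5],0,1],[[0.7,0,-1.8],0,1],[[0.7,0,-1.8],0,1]]' ;python3 -c "
from h import *
gap('w20');print(get_obs()['force'])
Q=mill(np.load('pics/w20.npy'));a=cv2.imread('pics/w20.png')
w=(abs(Q[...,0])<25)&(Q[...,2]>108.5)&(Q[...,2]<116)&(Q[...,1]>-60);b=w&(a[...,0].astype(int)-a[...,2]>40);print('band y',np.median(Q[b][:,1]).round(1))
"
```

```text
time_s: 22.35
ee_pos: [0.6551, -0.197, 0.1241]
eef_rot: [-1.148, 1.556, -2.685]
force: [-2.0, -2.9, 6.7]
grip_width: 0.0004
TCP in mill mm [  40.9 -146.3  124.1] yaw y rel mill deg -0.14 tilt [-0.0134 -0.0066]
before stop y [-85.9 -61.4 -46.6] lid end -46.8
now stop y [-85.7 -47.  -43.4] lid end -43.3
[-3.06525487 -2.71562403  6.52108052]
band y -15.8
```

```bash
python3 -m handwheel '[[[0.7,0,-0.3],0,1],[[0.7,0,-0.6],0,1],[[0.7,0,-0.9],0,1],[[0.7,0,-0.9],0,1],[[0.7,0,-0.9],0,1]]' ;python3 -c "
from h import *
gap('w21');print(get_obs()['force'])
Q=mill(np.load('pics/w21.npy'));a=cv2.imread('pics/w21.png')
w=(abs(Q[...,0])<25)&(Q[...,2]>108.5)&(Q[...,2]<116)&(Q[...,1]>-60);b=w&(a[...,0].astype(int)-a[...,2]>40);print('band y',np.median(Q[b][:,1]).round(1))
"
```

```text
time_s: 22.9
ee_pos: [0.6552, -0.1967, 0.1241]
eef_rot: [-1.055, 1.556, -2.593]
force: [-1.6, -4.0, 5.7]
grip_width: 0.0005
TCP in mill mm [  41.  -145.9  124.1] yaw y rel mill deg -0.16 tilt [-0.0126 -0.0077]
before stop y [-85.9 -61.4 -46.6] lid end -46.8
now stop y [-85.2 -47.2 -43.2] lid end -43.4
[-1.64835747 -3.31071132  6.67891913]
band y -15.8
```

The TCP has stalled: the y force has risen to 4 N and the jar no longer moves, so the stop holds it against the bumper. Lifting off. Next I'll work out the knob angle from the earlier close view.

```bash
python3 -m handwheel '[[[-20,0,0],0,1],[[-40,0,0],0,1],[[-60,0,0],0,0],[[-60,-38,0],0,-0.3],[[-60,-76,0],0,-0.3]]' 12; cat >> h.py <<'E'
def dial(t):
    a=cv2.imread(f'pics/{t}.png');Q=mill(np.load(f'pics/{t}.npy'));h=cv2.cvtColor(a,cv2.COLOR_BGR2HSV);z=Q[...,2]
    k=(z>139)&(z<152)&(Q[...,1]<-110)&(Q[...,1]>-180)&(Q[...,0]>-70)&(Q[...,0]<0)
    K=Q[k&(z>144)][:,:2];c,r=cv2.minEnclosingCircle(K.astype(np.float32));c=np.array(c)
    reg=(np.hypot(Q[...,0]+35,Q[...,1]+149)<50)&(z>90)
    out={}
    w=k&(a.min(-1)>130);g=reg&(h[...,0]>45)&(h[...,0]<85)&(h[...,1]>120)&(a[...,1]>70);o=reg&(h[...,0]<18)&(h[...,1]>120)&(z<122)&(a[...,2]>110)
    for n,m in(('pointer',w),('green',g),('orange',o)):
        P=Q[m]
        if len(P)<3: print(n,len(P));continue
        v=P.mean(0)[:2]-c;print(n,len(P),'mean',P.mean(0).round(1),'cw angle from +y deg',np.degrees(np.arctan2(v[0],v[1])).round(1),'r',np.hypot(*v).round(1))
        if n=='pointer':
            d=np.linalg.svd(P[:,:2]-P[:,:2].mean(0))[2][0];d*=np.sign(d@v);print('  line dir',np.degrees(np.arctan2(d[0],d[1])).round(1))
    print('knob ctr',c.round(1),r)
E
python3 -c "
from h import *
dial('w15');mt();print(get_obs()['grip_width'],get_obs()['qpos'])"
```

```text
time_s: 23.45
ee_pos: [0.5792, -0.1982, 0.1847]
eef_rot: [-1.047, 1.556, -2.584]
force: [-0.1, -1.7, 1.1]
grip_width: 0.0209
pointer 53 mean [ -37.4 -142.1  146.5] cw angle from +y deg -20.7 r 7.3
  line dir -20.5
green 65 mean [  -6.1 -125.6  101.8] cw angle from +y deg 50.8 r 37.1
orange 21 mean [  -8.4 -142.9  113.8] cw angle from +y deg 77.0 r 27.1
knob ctr [ -34.8 -149. ] 14.203669548034668
TCP in mill mm [ -34.9 -144.8  184.7] yaw y rel mill deg -0.1 tilt [-0.0123 -0.0076]
0.02088276400448183 [-0.38462529  0.47158408  1.36674538 -0.01209776  1.31179108 -0.41520872]
```

Pointer at -20.6° and green at +50.8°, so the turn is 71.4° clockwise (1.246 rad). The orange pointer reads 77.0°.

```bash
python3 -m handwheel '[[[0,0.6,4],0,-0.1],[[0,0.6,4],0,-0.1],[[15,0.6,4],0,-0.1],[[30,0.6,4],0,-0.1],[[44.5,0.6,4],0,-0.1]]' 12;  python3 -c "
from h import *
mt();print(get_obs()['grip_width'])"; python3 -m handwheel '[[[0,0,0],0,-0.1],[[0,0,0],0,1],[[0,0,0],0,1],[[0,0,0],0,1],[[0,0,0],0,1]]' 12;  python3 -c "
from h import *
mt()"
```

```text
time_s: 23.95
ee_pos: [0.5795, -0.2022, 0.1378]
eef_rot: [-1.134, 1.555, -2.671]
force: [0.9, 0.6, 0.6]
grip_width: 0.0515
TCP in mill mm [ -34.8 -148.8  137.8] yaw y rel mill deg -0.08 tilt [-0.0138 -0.007 ]
0.05150224631789084
time_s: 24.45
ee_pos: [0.5789, -0.2023, 0.1385]
eef_rot: [-1.168, 1.554, -2.704]
force: [-7.1, 0.5, 2.4]
grip_width: 0.027
TCP in mill mm [ -35.4 -148.9  138.5] yaw y rel mill deg -0.08 tilt [-0.0153 -0.0072]
```

```bash
python3 -m handwheel '[[[-0.5,0,0],0.12,1],[[-0.5,0,0],0.25,1],[[-0.5,0,0],0.38,1],[[-0.5,0,0],0.5,1],[[-0.5,0,0],0.62,1]]';  python3 -c "
from h import *
mt();print(get_obs()['moment'])"; python3 -m handwheel '[[[0,0,0],0.12,1],[[0,0,0],0.25,1],[[0,0,0],0.38,1],[[0,0,0],0.5,1],[[0,0,0],0.5,1]]';  python3 -c "
from h import *
mt()"
```

```text
time_s: 24.95
ee_pos: [0.5785, -0.2022, 0.1386]
eef_rot: [-0.592, 1.553, -2.754]
force: [-0.6, 0.6, -3.7]
grip_width: 0.027
TCP in mill mm [ -35.8 -148.8  138.6] yaw y rel mill deg -35.89 tilt [-0.0165 -0.0067]
[0.00398864 0.43340247 0.01051125]
time_s: 25.45
ee_pos: [0.5783, -0.202, 0.1386]
eef_rot: [-0.125, 1.553, -2.788]
force: [-1.7, 1.8, -1.8]
grip_width: 0.0265
TCP in mill mm [ -36.  -148.6  138.6] yaw y rel mill deg -64.65 tilt [-0.017  -0.0063]
```

```bash
python3 -m handwheel '[[[0,0,0],0.06,1],[[0,0,0],0.119,1],[[0,0,0],0.119,1],[[0,0,0],0.119,1],[[0,0,0],0.119,1]]';  python3 -c "
from h import *
mt()"; python3 -m handwheel '[[[0,0,0],0,-0.1],[[0,0,0],0,-0.1],[[0,0,0],0,-0.1],[[-20,0,0],0,-0.1],[[-50,0,0],0,-0.1]]';  python3 -m handwheel '[[[-30,0,0],-0.14,-0.1],[[-60,0,0],-0.28,-0.1],[[-60,0,0],-0.42,-0.1],[[-60,0,0],-0.56,-0.1],[[-60,0,0],-0.7,-0.1]]'; python3 -m handwheel '[[[0,0,0],-0.14,-0.1],[[0,0,0],-0.28,-0.1],[[0,0,0],-0.42,-0.1],[[0,0,0],-0.54,-0.1],[[0,0,0],-0.54,-0.1]]'; python3 -m handwheel '[[[0,22,20],0,-0.1],[[0,44,40],0,-0.1],[[0,44,60],0,-0.1],[[0,44,75],0,-0.1],[[0,44,75],0,-0.1]]'; python3 -c "
from h import *
mt();a,_=snap('wrist','w22');dial('w22');Q=mill(np.load('pics/w22.npy'));m=(abs(Q[...,0])<8)&(Q[...,1]>-60)&(Q[...,1]<-40)&(Q[...,2]>99)&(Q[...,2]<106);print('lid end',Q[m][:,1].min() if m.any() else None)
cv2.imwrite('pics/c22.png',cv2.resize(a[0:200,150:350],None,fx=3,fy=3,interpolation=2))"
```

```text
time_s: 25.95
ee_pos: [0.5783, -0.202, 0.1387]
eef_rot: [-0.012, 1.553, -2.792]
force: [-1.2, 1.3, -2.5]
grip_width: 0.0273
TCP in mill mm [ -36.  -148.5  138.7] yaw y rel mill deg -71.32 tilt [-0.017  -0.0062]
time_s: 26.45
ee_pos: [0.5785, -0.2015, 0.1878]
eef_rot: [-0.109, 1.55, -2.889]
force: [0.5, 0.6, -0.3]
grip_width: 0.0516
time_s: 26.95
ee_pos: [0.5797, -0.2013, 0.2481]
eef_rot: [-0.79, 1.551, -2.864]
force: [-0.2, -0.5, -0.2]
grip_width: 0.0517
time_s: 27.45
ee_pos: [0.5798, -0.2013, 0.2483]
eef_rot: [-1.322, 1.551, -2.853]
force: [0.1, -0.5, -0.7]
grip_width: 0.0515
time_s: 27.95
ee_pos: [0.6262, -0.2761, 0.2474]
eef_rot: [-1.325, 1.551, -2.86]
force: [-0.3, 0.4, -1.6]
grip_width: 0.0516
TCP in mill mm [   9.3 -224.3  247.4] yaw y rel mill deg -0.01 tilt [-0.0195 -0.0056]
pointer 52 mean [ -29.4 -144.4  146.6] cw angle from +y deg 50.0 r 6.7
  line dir 53.3
green 60 mean [  -6.1 -125.7  101.8] cw angle from +y deg 50.9 r 36.6
orange 21 mean [  -9.2 -142.8  113.4] cw angle from +y deg 76.8 r 26.0
knob ctr [ -34.5 -148.7] 14.016648292541504
lid end -43.95838789937372
```

View pics/c22.png

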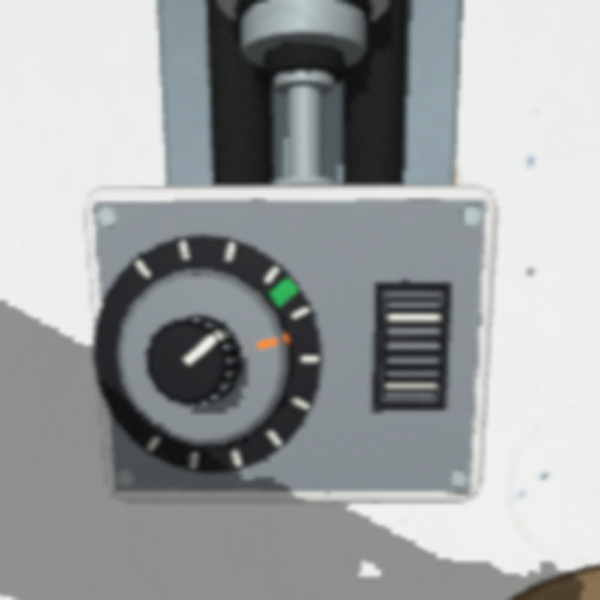

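The pointer (200,348) aims at the green mark (285,292), the orange pointer has not moved, and the stop disc looks in contact with the lid. One numeric check of the end play from the same viewpoint, plus the bystanders.

```bash
python3 -c "
from h import *
snap('top','t23');
for t in ('w15','w22'):
  Q=mill(np.load(f'pics/{t}.npy'));m=(abs(Q[...,0])<8)&(Q[...,1]>-62)&(Q[...,1]<-38)&(Q[...,2]>99)&(Q[...,2]<106);print(t,'lid end',np.percentile(Q[m][:,1],[0,2,5]).round(2))
for t in ('t14','t23'):
  a=cv2.imread(f'pics/{t}.png');Q=mill(np.load(f'pics/{t}.npy'));z=Q[...,2]
  m=(abs(Q[...,0])<20)&(z>102)&(z<116)&(Q[...,1]>-60)&(Q[...,1]<75);P=Q[m];print(t,'jar y',P[:,1].min().round(1) if len(P) else None,P[:,1].max().round(1) if len(P) else None)
  m=(abs(Q[...,0])<12)&(z>84)&(z<98)&(Q[...,1]>-88)&(Q[...,1]<-38);P=Q[m];print('  stop y max',np.percentile(P[:,1],[5,50,98]).round(1) if len(P) else None)
d=cv2.absdiff(cv2.imread('pics/t0.png'),cv2.imread('pics/t23.png')).max(-1)
W=np.load('pics/t0.npy')
for n,(u_,v) in dict(cup=(206,147),fish=(262,251),croc=(372,245),spoon=(212,266),whale=(177,166)).items():print(n,(d[v-12:v+13,u_-12:u_+13]>45).sum())
o=get_obs();print(o['force'],o['time_s'])
"
```

```text
w15 lid end [-47.33 -46.98 -46.88]
w22 lid end [-43.96 -43.71 -43.47]
t14 jar y None None
  stop y max None
t23 jar y -42.0 67.1
  stop y max [-86.  -58.1 -38.9]
cup 0
fish 0
croc 412
spoon 0
whale 0
[-0.0409189   0.78841306 -0.14555892] 28.05
```

```bash
python3 -m handwheel '[[[-20,0,-40],0,-0.1],[[-30,0,-85],0,-0.1],[[-30,0,-130],0,-0.1],[[-30,0,-175],0,-0.1],[[-30,0,-220],0,-0.1]]'; python3 -m handwheel '[[[-10,0,-45],0,-0.1],[[-20,0,-90],0,-0.1],[[-20,0,-120],0,-0.1],[[-20,0,-120],0,-0.1],[[-20,0,-120],0,-0.1]]'; python3 -c "
from h import *
Q=mill(np.load('pics/w22.npy'));cols=np.where((abs(Q[...,0])<2)&(abs(Q[...,1]+44)<8)&(Q[...,2]>85)&(Q[...,2]<106));c=int(np.median(cols[1]))
for v in range(cols[0].min(),cols[0].max()+3):print(Q[v,c].round(1),end=' ')
snap('top','t24');snap('scene','s24')
d=cv2.absdiff(cv2.imread('pics/t0.png'),cv2.imread('pics/t24.png')).max(-1)
for n,(u_,v) in dict(cup=(206,147),fish=(262,251),croc=(372,245),spoon=(212,266),whale=(177,166)).items():print(n,(d[v-12:v+13,u_-12:u_+13]>45).sum())
Q=mill(np.load('pics/t24.npy'));z=Q[...,2];m=(abs(Q[...,0])<20)&(z>102)&(z<116)&(Q[...,1]>-60)&(Q[...,1]<75);P=Q[m];print(len(P) and (P.min(0),P.max(0)))
"
```

```text
time_s: 28.55
ee_pos: [0.618, -0.0516, 0.2775]
eef_rot: [-1.311, 1.552, -2.844]
force: [1.3, 0.4, -0.3]
grip_width: 0.0521
time_s: 29.05
ee_pos: [0.6133, 0.0692, 0.2972]
eef_rot: [-1.3, 1.552, -2.832]
force: [-0.4, 0.5, -0.5]
grip_width: 0.0517
[ 1.000e-01 -3.620e+01  1.004e+02] [  0.1 -36.9  99.9] [  0.1 -37.5  99. ] [ 1.000e-01 -3.890e+01  1.008e+02] [  0.1 -39.3  99.4] [  0.1 -40.3  99.7] [ 1.000e-01 -4.170e+01  1.014e+02] [ 1.000e-01 -4.220e+01  1.001e+02] [  0.1 -42.9  99.7] [  0.  -43.6  99.2] [ -0.1 -43.4  95.5] [ -0.3 -43.3  92.4] [ -0.2 -44.5  93.2] [ -0.3 -45.   91.9] [ -0.2 -46.3  93.3] [ -0.3 -47.1  93.1] [ -0.3 -48.1  93.2] [ -0.2 -49.3  94.4] [ -0.3 -49.7  92.6] [ -0.4 -50.3  91.6] [ -0.3 -51.7  93.3] [ -0.5 -51.3  88.5] [ -0.5 -52.1  87.9] [ -0.5 -53.3  89.1] cup 338
fish 611
croc 0
spoon 618
whale 69
(array([-19.80454459, -41.48748745, 102.08099752]), array([ 19.5375343 ,  34.91282127, 114.32921427]))
```

The stop face meets the lid face at y' ≈ -43.4 with no visible gap. Each bystander matched its starting picture in the view where the arm did not cover it. Handing in.

```bash
python3 -c "
from station import *
print(hand_in())"
```

```text
the job is handed in; nothing more can be done
None
```

The job is done and handed in at about 29 s on the robot's clock; no verdict was reported.

- **Laying the jar in the rest:** I picked the smaller jar (110 mm tall, 42 mm lid measured) and tipped it over the near cheek of the rest. It slipped about 30 mm through the grip and came down off centre. I lowered its nose at the lightest grip (3 N). When I opened the fingers slightly, the nose settled about 10° onto the far cheek. I then regripped it near the middle, centred it and let go. It lay level, body at d -47 to 47 mm, with the fingers clear.
- **Jar on the mill:** I took it again from above and laid it on the rollers, between the bumper and the end stop.
- **End stop:** Three strokes on the edge wheel, the last in small steps, brought the stop out until it stalled. The jar's bottom reads 67.1 mm against the bumper face at 67 mm. The stop face and lid both read about -43.4 mm, with no visible gap. Readings scatter by about 0.5 mm, so play of that size could remain.
- **Timer knob:** I turned it 71.3° clockwise. The pointer reads 50–53° against the green mark at 50.9°. The orange ring pointer read 77.0° before and 76.8° after.
- **Bystanders:** The cup, fish, spoon, whale and crocodile show no change in overhead views. The arm hid the crocodile in one view and covered or shaded the others in the next, so no single picture clears all five.

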